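# Set the dough-water dial, zero the flow valve and hold it two turns open

### The job

Get the dough-water station ready: first turn the black temperature knob until its white pointer stands at the red mark on the bezel. Then turn the red valve wheel clockwise by its black handle until it comes up against its closed stop, and back it off counter-clockwise exactly two full turns from the stop. Finish while still gripping the wheel's handle, holding the wheel still there; do not disturb the bowl, timer, spice jar or scraper.

Things in the scene. Friction and masses are not known exactly. Their poses are not given: they have to be found in the camera images.
- wheel_center (a point): Centre of the red valve wheel, on its vertical axis, at the height of the middle of the rim (100 mm above the counter). The wheel is a horizontal ring, 110 mm across to the middle of its 14 mm thick rim, with three spokes and a hub (none higher than the rim's top, 107 mm), on a brass stem over a fixed 130 x 130 x 40 mm stainless block. It lies left or right of the temperature dial.
- flow_wheel (a joint): Opening of the valve wheel in rad, over any number of turns (6.283 is one full turn): 0 is the hard closed stop, and it grows as the wheel turns counter-clockwise seen from above; it can open to 20. It starts between about 0.3 and 0.8 of a turn open, and stays where it is left; turning it takes about 0.18 N m (3.5 N at the handle).
- handle_mid (a point): Centre (half-way up) of the black upright handle on the wheel's rim: a cylinder 26 mm across and 50 mm tall, its underside 112 mm and its top 162 mm above the counter, 55 mm from the wheel's axis. It spins freely about its own vertical axis, so that a gripper can carry it round the wheel without turning itself.
- wheel_handle: The same black handle; origin at the centre of its underside; z up.
- knob_grip (a point): Temperature knob's grip, on its vertical axis, at the height to grip (70 mm above the counter): a black upright bar 50 mm long, 16 mm thick, from 54 to 86 mm above the counter, on a round black skirt 68 mm across (46 to 54 mm above the counter), on a fixed 130 x 130 x 40 mm stainless block. The point's x axis runs along the bar towards the white pointer end. It takes about 0.05 N m to turn and stays where it is left.
- temp_knob (a joint): Angle of the temperature knob in rad, growing counter-clockwise seen from above; it can turn from -1.8 to 1.8 and starts between -0.95 and -0.5. The red mark's place is not at a fixed value.
- pointer_tip (a point): Outer end of the white pointer line on the knob, at the edge of the skirt, 34 mm from the knob's axis.
- red_mark (a point): Inner end of the red index mark on the white bezel (a disc 112 mm across under the knob), 37 mm from the knob's axis. The pointer stands at it when both lie in the same direction from the knob's axis. From the start, the mark lies 0.4 to 1.45 rad counter-clockwise of the pointer.
- prep_bowl: Steel bowl, 150 mm across, 60 mm high, beyond the work; leave it alone. Origin: centre of its underside.
- timer: White round kitchen timer with a blue grip, 68 mm across, 32 mm high, between the dial and the valve; leave it alone. Origin: centre of its underside.
- spice_jar: Amber jar with a green cap, 56 mm across, 90 mm high, off to the left; leave it alone. Origin: centre of its underside.
- scraper: Steel dough scraper with a blue bar grip, 110 x 130 mm, 20 mm high, off to the right; leave it alone. Origin: under the middle of its blade.

How it is judged (in metres and radians):
On the way, in this order (a step that is already met when the one before it is completed fails the run):
1. the knob's white pointer stands at the red mark (horizontal distance between pointer_tip and red_mark below 0.0075 m), for 0.2 s.
2. the valve wheel is turned clockwise up to its closed stop (value of joint flow_wheel below 0.1 rad), for 0.1 s.
3. the wheel is backed off two full turns from the stop (value of joint flow_wheel between 12.346 and 12.786 rad), for 0.2 s.
At the end, for the whole second after the job is handed in: Wheel two full turns (12.57 rad) open from its stop, within 0.22 rad, and still (0.08 rad/s); fingers on its black handle with over 3 N, grasp point within 35 mm of its centre; knob pointer within 7.5 mm of the red mark (11 degrees); bowl, timer, jar, scraper moved under 30 mm (all of step 3 and horizontal distance between pointer_tip and red_mark below 0.0075 m and velocity of joint flow_wheel between -0.08 and 0.08 rad/s and contact force between the fingers and wheel_handle above 3 N and distance between the grasp point and handle_mid below 0.035 m and distance of each of prep_bowl, timer, spice_jar, scraper from where it was at the start of the episode below 0.03 m); the arm keeps its last pose, push and grip.
It fails at once if the bowl, timer, jar or scraper is disturbed (moved more than 30 mm) (distance of any of prep_bowl, timer, spice_jar, scraper from where it was at the start of the episode above 0.03 m).
It also fails if it takes over 72 s, if anything falls off the work surface, if the arm or the gripper's body presses on something with over 40 N, if the wrist force passes 120 N, or if a joint passes its speed limit or range.

### The arm

A 6-joint arm with a two-finger parallel gripper is mounted at the origin on the work surface. World frame = base frame: x ahead of the robot, y to its left, z up, the work surface at z = 0. Lengths are in m, angles in degrees, forces in N, time in s.
With the tool pointing down it reaches from about 0.25 to 0.725 m from the base axis. Payload 9.7 kg.
Tool frame: the origin (TCP) lies midway between the tips of the shut fingers; the grasp point (between the pads) lies 19 mm behind it; x points along the fingers, y is the direction in which the jaws open and shut, and the axes are right-handed (so a half turn about x gives the same grasp; the last joint's range is limited). The gripper opens to 85 mm and grips with 20 to 120 N. Pads are 22 mm wide; open, the fingers measure 114 mm over their backs; the gripper's body (76 mm by 85 mm) begins 54 mm behind the grasp point. The pads swing forward as they close: fully open they stand 13 mm farther back than shut.
Start: joints at [71.047, 4.979, 10.078, 95.1, 0, 90], TCP at [0.179, 0.52, 0.231] pointing down, gripper open.
Joint ranges: [-179.16, 179.16], [-48.56, 103.87], [-65.8, 70.77], [-126.05, 130.52], [-82.76, 87.17], [-180, 180]. Speed limits (degrees/s): [127.2, 127.2, 147.25, 180, 180, 180].

### API

Orientations are given as [roll, pitch, yaw] about the fixed x, y, z axes, in that order (R = Rz(yaw) Ry(pitch) Rx(roll)).
In Python, from workcell import bot, cams gives the robot as it stands.
- The arm moves only by the tool apply_moves, never from a script. Its argument "commands" is a list of rows, each a list of 5 numbers: the shift along the tool's x, y, z in m, then the turn about the tool's x in rad, then the opening, from -1 (shut) to 1 (fully open). In form: [[tx, ty, tz, roll, hand], ...]. A call has 1 to 12 rows; each row is the pose to reach, as a shift and turn from the pose measured when the call began, along the tool's axes at that moment; what a row does not reach only later rows make up. A row lasts 1/10 s, in which the tool goes at most 50 mm and 8.59 degrees, less where a joint would pass 70% of its speed; a pose out of reach is approached as far as the arm can. A call with a gripper value outside its range is refused whole. The fingers move at their own pace and stop on an object; "newtons" is the grip in N (left out, the last holds). Time passes only in rows, so rows that repeat a pose let the fingers close. It gives the time, the measured TCP pose, the force and the opening at its end, in the units of the state.
- bot.get_obs(): the state, without advancing time (a new reading comes with each control period).
- cams.camera(name): name is "scene" or "top" or "wrist"; returns a dict with "frame" (400x640x3 uint8, blue, green, red), "depth" (400x640 float32, m along the optical axis (not along the pixel's ray), 0 where there is no reading), "camera_matrix" (3x3 intrinsics, pixels), "D" ([k1, k2, p1, p2, k3] as OpenCV has them; the pictures are not rectified), "R" (3x3) and "t" (3): a world point X has camera coordinates R X + t; the wrist camera has in their place "mount" (4x4, takes a point from camera to tool coordinates, whose origin is the TCP and whose axes are the tool frame's). Camera axes: x right, y down, z forward; pixel columns grow to the right and rows downward; lengths in m; the calibration is good to about 2 mm. A picture is of the moment at which its call begins: read the wrist's pose just before it.
- bot.job_done(): hands the job in, once; it reports no verdict.
Trained networks look in the newest picture that a camera, given by its name, has taken for a name from the list of things; names that differ only in an ending like _2 or _b are one class to them, and where a whole thing is asked for, a point or a joint stands for the part that bears it (a point fixed in the world has none). Each returns a list of dicts, best first, with "confidence" (0 to 1); they miss things now and then, are a little off and sometimes report something else, mostly with a low value. They report only what shows in the picture. A call takes as long as a camera call.
- cams.spot_in(name, camera): "rect" ([left, top, right, bottom] in pixels, round what is visible of it).
The state is a dict: "time": time; "q": joint angles; "qd": joint speeds; "joint_efforts": joint torques, N m; "ee_pos": TCP position; "tcp_rot": TCP orientation; "wrist_force": force on the tool from outside, world axes, zero at the start; "torque": the same for the moment, N m; "opening": finger opening in m.
Only numpy, scipy, OpenCV 4.12 (cv2) and the standard library are available. Lean on these libraries where they do the work, as an engineer would, in place of code of your own. Each camera call takes 0.05 s, during which the arm holds its last target. There are 200 camera calls.

## Working session

There is one attempt and no reset: what is moved stays moved. The work goes in short steps, Python scripts to look and compute and a tool call to move; the robot and the scene stay as the last step left them, time stands still between calls to the robot, and variables do not carry over. Pictures are saved under pics/ and viewed, about 8 in all and at most 12, crops included, and the job is handed in when it is done.

Besides the shell and the picture viewer there is one more tool, called after "Emit:" by a JSON object that holds its "name" and its "arguments". apply_moves: Moves the arm, as the interface text tells. Its arguments: {"type":"object","properties":{"commands":{"type":"array"},"newtons":{"type":"number"}},"required":["commands"]}

```bash
ls; mkdir -p pics; python3 - <<'E'
from workcell import bot,cams
import cv2
print(bot.get_obs())
for n in ("top","scene"):
    c=cams.camera(n); cv2.imwrite(f"pics/{n}0.png",c["frame"])
    print(n,c["camera_matrix"].tolist(),c["D"],c["R"].tolist(),c["t"])
    for o in ("wheel_handle","knob_grip","timer","wheel_center"):
        print(o,cams.spot_in(o,n)[:2])
E
```

```text
pics
{'time': 0.0, 'q': array([7.10485456e+01, 5.00922487e+00, 1.00344419e+01, 9.51006432e+01,
       1.12709882e-03, 9.00011717e+01]), 'qd': array([-0.03242447,  0.06402221,  0.05191779,  0.11797897,  0.00533874,
       -0.02586712]), 'joint_efforts': array([-1.58158393e-03, -5.20386672e+01,  4.64801860e+01,  1.62216002e-02,
        8.32992282e-05, -3.04274600e-06]), 'ee_pos': array([0.17853858, 0.51996164, 0.23060096]), 'tcp_rot': array([ -90.85493928,   89.92456542, -109.80756614]), 'wrist_force': array([ 0.34278944,  0.63997754, -1.01720944]), 'torque': array([ 0.00989779, -0.03805652, -0.03763151]), 'opening': 0.08579564431442482}
top [[461.94052290183544, 0.0, 314.34111732577486], [0.0, 461.94052290183544, 202.45004573946295], [0.0, 0.0, 1.0]] [-0.08035911  0.          0.          0.          0.        ] [[-0.0009087863300599995, -0.9999892271587284, -0.004551886850013346], [-0.9754009872063796, 0.0018898234251508758, -0.2204299043329686], [0.2204361319389955, 0.004239591243360513, -0.9753921968120634]] [-0.02597725  0.66599614  1.24237393]
wheel_handle [{'rect': [249.2, 240.0,
[... 352 characters left out ...]
fidence': 0.67}]
scene [[366.8662555960378, 0.0, 321.5391434244238], [0.0, 366.8662555960378, 204.84104324636039], [0.0, 0.0, 1.0]] [0.0220095 0.        0.        0.        0.       ] [[-0.5611266573704481, 0.827580849413388, 0.015710253737054702], [0.6262498297032344, 0.4368755719250366, -0.6457173417617359], [-0.5412467322625956, -0.35249066986146904, -0.763414895371891]] [ 0.37561295 -0.34348306  1.38811432]
wheel_handle [{'rect': [392.7, 183.9, 402.6, 201.0], 'confidence': 0.43}]
knob_grip [{'rect': [293.1, 160.4, 314.2, 181.1], 'confidence': 0.69}]
timer [{'rect': [336.7, 192.1, 359.2, 213.6], 'confidence': 0.97}]
wheel_center [{'rect': [355.1, 180.8, 410.1, 263.7], 'confidence': 0.72}]
```

```bash
cat > h.py <<'E'
import numpy as np,cv2
from workcell import bot,cams
from scipy.spatial.transform import Rotation as Ro
def ray(c,u,v):
    p=cv2.undistortPoints(np.array([[[u,v]]],float),c["camera_matrix"],np.array(c["D"]))[0,0]
    return np.array([p[0],p[1],1])
def at_z(c,u,v,z):
    R=np.array(c["R"]);t=np.array(c["t"]); o=-R.T@t; d=R.T@ray(c,u,v)
    return o+d*(z-o[2])/d[2]
def proj(c,X):
    r,_=cv2.Rodrigues(np.array(c["R"]))
    return cv2.projectPoints(np.array(X,float).reshape(-1,3),r,np.array(c["t"]),c["camera_matrix"],np.array(c["D"]))[0][:,0]
def wrist():
    o=bot.get_obs(); c=dict(cams.camera("wrist"))
    T=np.eye(4); T[:3,:3]=Ro.from_euler("xyz",o["tcp_rot"],degrees=True).as_matrix(); T[:3,3]=o["ee_pos"]
    M=T@np.array(c["mount"]); c["R"]=M[:3,:3].T; c["t"]=-M[:3,:3].T@M[:3,3]
    return o,c
E
python3 - <<'E'
from h import *
c=cams.camera("top")
im=c["frame"][120:290,190:420]
cv2.imwrite("pics/t1.png",cv2.resize(im,None,fx=3.4,fy=3.4,interpolation=cv2.INTER_CUBIC))
print("knob",at_z(c,359.5,243.6,.075),"handle",at_z(c,255.6,246,.15),"wheel",at_z(c,259,231.3,.1),"timer",at_z(c,306.5,249.7,.02))
# red wheel pixels
f=cv2.cvtColor(c["frame"],cv2.COLOR_BGR2HSV); m=((f[...,0]<8)|(f[...,0]>172))&(f[...,1]>140)&(f[...,2]>70)
n,l,s,ce=cv2.connectedComponentsWithStats(m.astype(np.uint8))
for i in range(1,n):
    if s[i,4]>5: print(s[i],ce[i],at_z(c,*ce[i],.1))
E
```

```text
knob [ 0.54763313 -0.15303559  0.075     ] handle [0.53158624 0.12751803 0.15      ] wheel [0.57881074 0.1257698  0.1       ] timer [ 0.53748405 -0.00376891  0.02      ]
[233 206  43  42 587] [254.24872232 224.81431005] [0.59698018 0.13940869 0.1       ]
[351 227   4   5   8] [352.5 229. ] [ 0.58485361 -0.1322244   0.1       ]
```

View pics/t1.png

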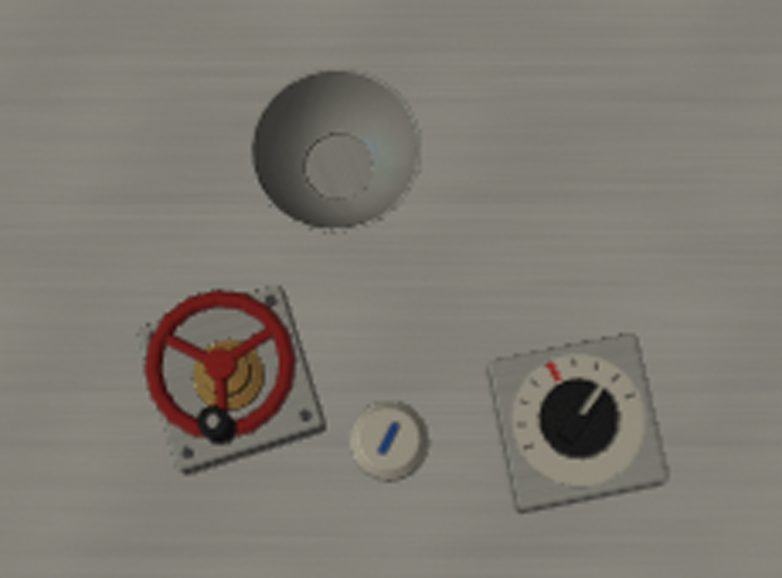

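The top view shows the wheel on the left, centred near crop (220,364), with its handle at (217,425). The knob is at (580,418), its pointer runs to (600,388), and the red mark is at (555,372).

```bash
cat >> h.py <<'E'
def rel(target,yaw_jaw=None):
    """shift in tool axes to world target TCP; roll to bring jaw (tool y) to world yaw, deg (mod 180)"""
    o=bot.get_obs(); R=Ro.from_euler("xyz",o["tcp_rot"],degrees=True).as_matrix()
    s=R.T@(np.array(target)-o["ee_pos"]); y=R[:,1]; a=np.degrees(np.arctan2(y[1],y[0]))
    r=None
    if yaw_jaw is not None:
        d=(yaw_jaw-a+90)%180-90; r=np.radians(-d)   # x down: +roll = cw
    return s.round(4),r,a
E
python3 - <<'E'
from h import *
c=cams.camera("top")
g=lambda u,v,z:at_z(c,190+(u-.0)/3.4,120+v/3.4,z)
k=g(580,418,.052);p=g(600,388,.054);m=g(555,372,.046)
w=g(220.5,364,.1);h=g(215,417,.162)
print("knob",k,"ptr",p,np.linalg.norm((p-k)[:2]),np.degrees(np.arctan2(*(p-k)[1::-1])))
kb=g(578,420,.046);print("mark",m,np.linalg.norm((m-k)[:2]),np.degrees(np.arctan2(*(m-k)[1::-1])))
print("wheel",w,"handle top",h,np.linalg.norm((h-w)[:2]))
o=bot.get_obs();print(Ro.from_euler("xyz",o["tcp_rot"],degrees=True).as_matrix().round(3))
print(rel([k[0],k[1],.2],0))
_,cw=wrist();print(cw["camera_matrix"].round(0).tolist(),np.array(cw["mount"]).round(3).tolist())
E
```

```text
knob [ 0.55259118 -0.15833579  0.052     ] ptr [ 0.57760709 -0.17550005  0.054     ] 0.03033822060871774 -34.45532579652292
mark [ 0.59262257 -0.13859774  0.046     ] 0.0446329769361399 26.246259174686063
wheel [0.59068084 0.13756342 0.1       ] handle top [0.53883587 0.13234617 0.162     ] 0.052106817814075106
[[-0.     0.325  0.946]
 [-0.     0.946 -0.325]
 [-1.    -0.    -0.   ]]
(array([ 0.0313, -0.5202,  0.5741]), np.float64(1.2399359058095292), np.float64(71.04309426961679))
[[277.0, 0.0, 317.0], [0.0, 277.0, 196.0], [0.0, 0.0, 1.0]] [[0.0, -0.315, 0.949, -0.142], [1.0, 0.001, 0.0, -0.001], [-0.001, 0.949, 0.315, -0.081], [0.0, 0.0, 0.0, 1.0]]
```

Emit:
{"name": "apply_moves", "arguments": {"commands": [[0.015,-0.26,0.287,0.13,1],[0.015,-0.26,0.287,0.13,1],[0.015,-0.26,0.287,0.13,1],[0.015,-0.26,0.287,0.13,1],[0.02,-0.52,0.574,0.26,1],[0.02,-0.52,0.574,0.26,1],[0.02,-0.52,0.574,0.26,1],[0.02,-0.52,0.574,0.26,1],[0.02,-0.52,0.574,0.26,1],[0.02,-0.52,0.574,0.26,1],[0.02,-0.52,0.574,0.26,1],[0.02,-0.52,0.574,0.26,1]]}}

```text
time: 1.85
ee_pos: [0.4688, -0.0072, 0.2153]
tcp_rot: [42.9, 89.9, 9.0]
wrist_force: [1.6, 1.2, 1.1]
opening: 0.0854
```

```bash
python3 - <<'E'
from h import *
print(rel([.5526,-.1583,.2],56)); print(bot.get_obs()["q"])
E
```

```text
(array([ 0.0153, -0.0788,  0.1537]), np.float64(0.002246308569467794), np.float64(56.12870400051457))
[-8.85187181e-01 -6.45182502e+00 -3.01486951e+00  9.33835202e+01
  9.35044715e-03  3.29861260e+01]
```

Emit:
{"name": "apply_moves", "arguments": {"commands": [[0.015,-0.079,0.154,0,1],[0.015,-0.079,0.154,0,1],[0.015,-0.079,0.154,0,1],[0.015,-0.079,0.154,0,1],[0.015,-0.079,0.154,0,1],[0.015,-0.079,0.154,0,1]]}}

```text
time: 2.45
ee_pos: [0.5525, -0.1589, 0.1999]
tcp_rot: [127.9, 90.0, 94.0]
wrist_force: [-0.3, -0.0, -0.7]
opening: 0.0855
```

```bash
python3 - <<'E'
from h import *
o,c=wrist(); print(o["ee_pos"],o["tcp_rot"],o["q"])
np.savez("k.npz",frame=c["frame"],R=c["R"],t=c["t"],K=c["camera_matrix"],D=c["D"])
k=[.5526,-.1583,.052];u,v=proj(c,k)[0];print(u,v)
u0,v0=max(int(u)-75,0),max(int(v)-75,0);print(u0,v0)
cv2.imwrite("pics/w1.png",cv2.resize(c["frame"][v0:v0+150,u0:u0+150],None,fx=4,fy=4,interpolation=cv2.INTER_CUBIC))
E
```

```text
[ 0.55253646 -0.15890821  0.19991353] [127.92402643  89.96609136  93.99422729] [-1.60609028e+01  7.89211661e+00  9.77123391e+00  9.18907454e+01
  3.18525217e-02  1.78688931e+01]
318.1746125770878 182.60927710454817
243 107
```

View pics/w1.png

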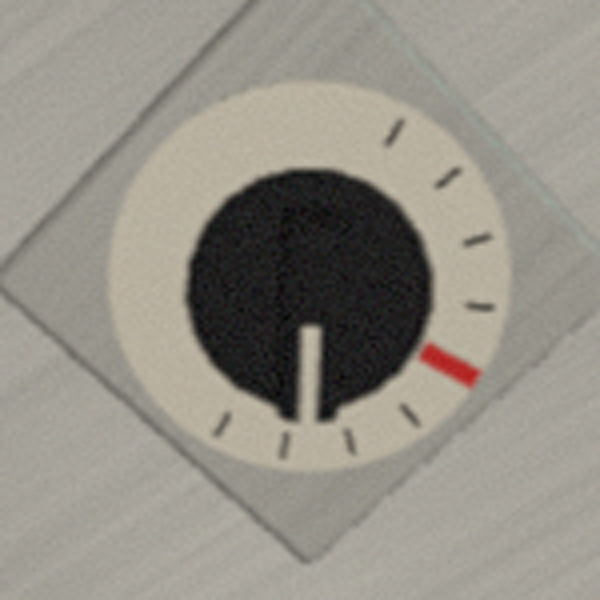

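The wrist crop shows the bezel centred near (310,276), the white pointer straight down to (309,422), and the red mark from (425,351) to (478,379).

```bash
python3 - <<'E'
from h import *
d=np.load("k.npz");c=dict(R=d["R"],t=d["t"],camera_matrix=d["K"],D=d["D"],frame=d["frame"])
g=lambda u,v,z:at_z(c,243+u/4,107+v/4,z)
# bezel ellipse fit: perimeter points backprojected
P=np.array([g(u,v,.045)[:2] for u,v in [(108,278),(513,276),(310,80),(310,472)]])
k=np.array([(P[0]+P[1])/2,(P[2]+P[3])/2]);print(P,k,np.linalg.norm(P[0]-P[1]),np.linalg.norm(P[2]-P[3]))
k=np.array([*((P.sum(0))/4)])
an=lambda p:(np.degrees(np.arctan2(p[1]-k[1],p[0]-k[0])),np.linalg.norm(p[:2]-k))
f=cv2.cvtColor(c["frame"],cv2.COLOR_BGR2HSV); m=((f[...,0]<8)|(f[...,0]>172))&(f[...,1]>120)&(f[...,2]>70)
n,l,s,ce=cv2.connectedComponentsWithStats(m.astype(np.uint8))
for i in range(1,n):
    if s[i,4]>15 and s[i,4]<500: print("red",s[i],ce[i],an(at_z(c,*ce[i],.046)))
print("mark in/out",an(g(425,351,.046)),an(g(478,379,.046)))
for z in (.054,.086): print("ptr",z,an(g(309,422,z)),an(g(311,325,z)))
print(rel([k[0],k[1],.058],None))
E
```

```text
[[ 0.51872673 -0.1996481 ]
 [ 0.58064226 -0.10648858]
 [ 0.50557598 -0.12383189]
 [ 0.59852137 -0.18575896]] [[ 0.54968449 -0.15306834]
 [ 0.55204868 -0.15479542]] 0.11185808096140376 0.11168619451137192
red [348 193  15  11  72] [354.91666667 197.88888889] (np.float64(25.035396189012864), np.float64(0.04541593302675387))
mark in/out (np.float64(24.76390942602889), np.float64(0.03789048392447212)) (np.float64(25.6374010452793), np.float64(0.05535043675997846))
ptr 0.054 (np.float64(-34.35358397287299), np.float64(0.03798801011485555)) (np.float64(-33.07461168867224), np.float64(0.009674387706298852))
ptr 0.086 (np.float64(-35.49176960580924), np.float64(0.025264043474304852)) (np.float64(-108.35374987620041), np.float64(0.0003223811616661327))
(array([ 0.1424,  0.0026, -0.0038]), None, np.float64(56.125014972636215))
```

Emit:
{"name": "apply_moves", "arguments": {"commands": [[0.04,0.002,-0.003,0.01,1],[0.08,0.002,-0.003,0.01,1],[0.11,0.002,-0.003,0.01,0.2],[0.13,0.002,-0.003,0.01,-0.2],[0.141,0.002,-0.003,0.01,-0.4],[0.141,0.002,-0.003,0.01,-0.6],[0.141,0.002,-0.003,0.01,-1],[0.141,0.002,-0.003,0.01,-1],[0.141,0.002,-0.003,0.01,-1],[0.141,0.002,-0.003,0.01,-1],[0.141,0.002,-0.003,0.01,-1],[0.141,0.002,-0.003,0.01,-1]], "newtons": 30}}

```text
time: 3.7
ee_pos: [0.5515, -0.1546, 0.0605]
tcp_rot: [61.1, 89.9, 26.6]
wrist_force: [-4.1, 4.9, 5.7]
opening: 0.0149
```

Emit:
{"name": "apply_moves", "arguments": {"commands": [[0,0,0,-0.13,-1],[0,0,0,-0.26,-1],[0,0,0,-0.39,-1],[0,0,0,-0.52,-1],[0,0,0,-0.65,-1],[0,0,0,-0.78,-1],[0,0,0,-0.91,-1],[0,0,0,-1.0,-1],[0,0,0,-1.04,-1],[0,0,0,-1.04,-1],[0,0,0,-1.04,-1],[0,0,0,-1.04,-1]]}}

```text
time: 4.9
ee_pos: [0.5514, -0.1547, 0.0605]
tcp_rot: [0.6, 89.9, 25.7]
wrist_force: [-2.2, 0.4, -1.5]
opening: 0.0154
```

```bash
python3 - <<'E'
from h import *
o=bot.get_obs();print(o["ee_pos"],o["wrist_force"],o["torque"],o["opening"],rel([.551,-.154,.2],115.2),o["q"])
o,c=wrist();cv2.imwrite("pics/w2.png",c["frame"])
E
```

```text
[ 0.55141162 -0.15466218  0.06053441] [-2.17802623  0.40625384 -1.48316637] [0.18019726 0.42325053 0.00334423] 0.015433761172833125 (array([-0.1395,  0.0008,  0.0002]), np.float64(-0.0019132081610634824), np.float64(115.09038124704108)) [-1.57028711e+01  8.10287233e+00 -5.40419805e+00  7.64134765e+01
  7.01462032e-02 -4.07932026e+01]
```

View pics/w2.png

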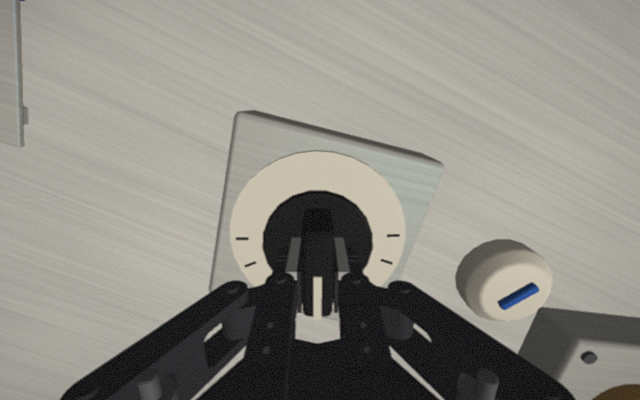

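The knob is held and its pointer faces the fingers, which hide the mark. I'll release, rise and check.

Emit:
{"name": "apply_moves", "arguments": {"commands": [[0,0,0,0,0],[0,0,0,0,0],[0,0,0,0,0.2],[-0.05,0,0,0,0.2],[-0.09,0,0,0,0.2],[-0.13,0,0,0,0.2],[-0.14,0,0,0,0.2],[-0.14,0,0,0,0.2]]}}

```text
time: 5.75
ee_pos: [0.5521, -0.1551, 0.2026]
tcp_rot: [-28.5, 89.7, -3.4]
wrist_force: [0.3, -0.5, -0.7]
opening: 0.0514
```

```bash
python3 - <<'E'
from h import *
o,c=wrist(); print(o["ee_pos"])
u,v=proj(c,[.551,-.154,.05])[0];u0,v0=int(u)-75,int(v)-75;print(u0,v0)
cv2.imwrite("pics/w3.png",cv2.resize(c["frame"][v0:v0+150,u0:u0+150],None,fx=4,fy=4,interpolation=cv2.INTER_CUBIC))
np.savez("k.npz",frame=c["frame"],R=c["R"],t=c["t"],K=c["camera_matrix"],D=c["D"],off=[u0,v0])
E
```

```text
[ 0.55214601 -0.15505927  0.20258257]
244 106
```

View pics/w3.png

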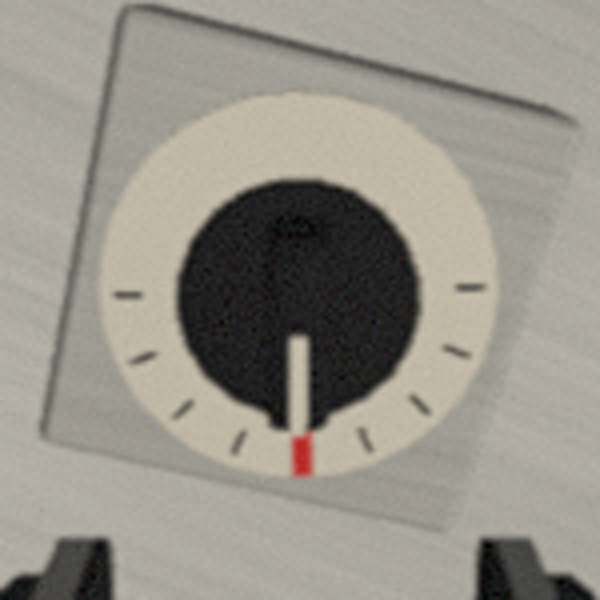

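The knob is aligned: the pointer tip is at (299,430) and the red mark at (302,437)–(303,475) in the crop. Next is the wheel.

```bash
python3 - <<'E'
from h import *
print(rel([.552,.134,.25],90))
E
```

```text
(array([-0.0493,  0.2614,  0.1231]), np.float64(0.43799076577940793), np.float64(115.09502234486304))
```

Emit:
{"name": "apply_moves", "arguments": {"commands": [[-0.04,0.02,0.01,0.05,1],[-0.049,0.065,0.03,0.15,1],[-0.049,0.105,0.05,0.25,1],[-0.049,0.15,0.07,0.35,1],[-0.049,0.19,0.09,0.44,1],[-0.049,0.23,0.11,0.44,1],[-0.049,0.261,0.123,0.44,1],[-0.049,0.261,0.123,0.44,1],[-0.049,0.261,0.123,0.44,1]]}}

```text
time: 6.7
ee_pos: [0.5516, 0.1341, 0.2477]
tcp_rot: [-104.9, 90.0, -104.9]
wrist_force: [-0.2, -0.2, 0.5]
opening: 0.0856
```

```bash
python3 - <<'E'
from h import *
o,c=wrist(); print(o["ee_pos"],o["tcp_rot"],o["q"])
np.savez("w.npz",frame=c["frame"],R=c["R"],t=c["t"],K=c["camera_matrix"],D=c["D"],depth=c["depth"])
print(cams.spot_in("wheel_handle","wrist")[:2])
print(proj(c,[[.59,.1375,.1],[.537,.133,.162]]))
cv2.imwrite("pics/w4.png",c["frame"])
E
```

```text
[0.55159964 0.13411853 0.24765405] [-104.93159824   89.97165627 -104.94315997] [ 1.36784672e+01  7.87846152e+00  1.50763375e+01  9.72114533e+01
 -2.48801861e-02  1.36900319e+01]
[{'rect': [306.7, 157.6, 333.7, 196.2], 'confidence': 0.7}]
[[320.78547371 216.01653268]
 [316.66821312 186.39700364]]
```

View pics/w4.png

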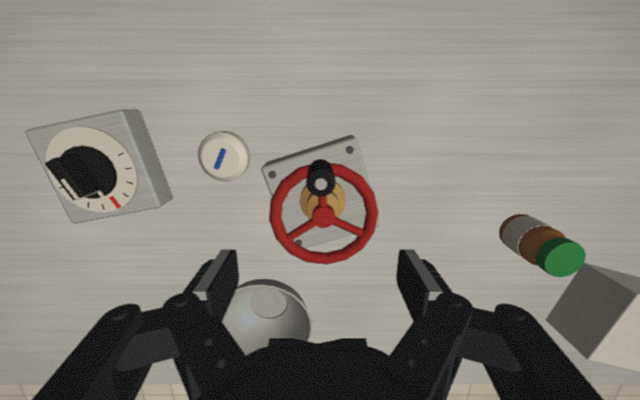

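The wheel rim spans x 270–378 and y 162–264, and the handle top is at (321,184). There's also an unlisted grey box near (600,320), so I'll locate it as well.

```bash
python3 - <<'E'
from h import *
d=np.load("w.npz");c=dict(R=d["R"],t=d["t"],camera_matrix=d["K"],D=d["D"]);f=cv2.cvtColor(d["frame"],cv2.COLOR_BGR2HSV)
m=(((f[...,0]<8)|(f[...,0]>172))&(f[...,1]>120)&(f[...,2]>60)).astype(np.uint8)
n,l,s,ce=cv2.connectedComponentsWithStats(m);i=1+s[1:,4].argmax()
P=np.argwhere(l==i)[:,::-1]
X=np.array([at_z(c,u,v,.1)[:2] for u,v in P])
# outer edge circle fit: hull points, handle side excluded
H=cv2.convexHull(X.astype(np.float32))[:,0]
(cx,cy),r=cv2.minEnclosingCircle(X.astype(np.float32));print("minenc",cx,cy,r)
A=np.c_[2*H,np.ones(len(H))];q=np.linalg.lstsq(A,(H**2).sum(1),rcond=None)[0];print("fit",q[:2],np.sqrt(q[2]+q[0]**2+q[1]**2))
h=at_z(c,321,184,.162);w=q[:2];print("handle",h,np.linalg.norm(h[:2]-w),np.degrees(np.arctan2(h[1]-w[1],h[0]-w[0])))
for u,v in [(321,184),(585,270),(630,285),(600,320),(560,340),(570,258)]:
    z=d["depth"][v,u];print(u,v,(c["R"].T@(ray(c,u,v)*z-c["t"])).round(3))
E
```

```text
minenc 0.5897610783576965 0.14053300023078918 0.06153831630945206
fit [0.58966359 0.14039037] 0.06052790143632813
handle [0.53486374 0.13670382 0.162     ] 0.05492370776111711 -176.15133757368923
321 184 [0.535 0.137 0.162]
585 270 [0.719 0.558 0.01 ]
630 285 [0.715 0.58  0.053]
600 320 [0.768 0.545 0.063]
560 340 [ 0.872  0.569 -0.002]
570 258 [0.649 0.444 0.09 ]
```

Emit:
{"name": "apply_moves", "arguments": {"commands": [[0.04,0.003,-0.016,0,0.6],[0.08,0.003,-0.016,0,0.6],[0.11,0.003,-0.016,0,0.4],[0.126,0.003,-0.016,0,0],[0.126,0.003,-0.016,0,-0.3],[0.126,0.003,-0.016,0,-1],[0.126,0.003,-0.016,0,-1],[0.126,0.003,-0.016,0,-1],[0.126,0.003,-0.016,0,-1],[0.126,0.003,-0.016,0,-1]], "newtons": 30}}

```text
time: 7.8
ee_pos: [0.5353, 0.1355, 0.1215]
tcp_rot: [-141.8, 89.9, -142.0]
wrist_force: [-3.1, -2.9, -22.1]
opening: 0.0252
```

```bash
cat >> h.py <<'E'
C=np.array([.5897,.1402])
def ang(): 
    o=bot.get_obs();p=o["ee_pos"][:2]-C
    return np.degrees(np.arctan2(p[1],p[0])),np.linalg.norm(p),o
def plan(step,n,settle=0,r=.055,z=.122):
    """rows turning the handle by n steps of `step` deg (ccw +) from the measured angle"""
    a,rr,o=ang();print(f"t{o['time']:.2f} ang {a:.1f} r {rr:.4f} z {o['ee_pos'][2]:.4f} F {o['wrist_force'].round(1)} open {o['opening']:.4f} q6 {o['q'][5]:.0f}")
    R=Ro.from_euler("xyz",o["tcp_rot"],degrees=True).as_matrix();L=[]
    for i in range(1,n+1):
        b=np.radians(a+step*i);s=R.T@(np.array([*(C+r*np.array([np.cos(b),np.sin(b)])),z])-o["ee_pos"])
        L.append([*s.round(3).tolist(),0,-1])
    print(L+[L[-1]]*settle)
E
python3 -c "
from h import *
plan(-9,11,1)"
```

```text
t7.80 ang -175.0 r 0.0546 z 0.1215 F [ -3.1  -2.9 -22.1] open 0.0252 q6 14
[[-0.0, 0.009, -0.0, 0, -1], [-0.001, 0.017, 0.001, 0, -1], [-0.001, 0.025, 0.003, 0, -1], [-0.001, 0.033, 0.007, 0, -1], [-0.001, 0.04, 0.012, 0, -1], [-0.001, 0.046, 0.018, 0, -1], [-0.001, 0.051, 0.025, 0, -1], [-0.001, 0.055, 0.033, 0, -1], [-0.001, 0.058, 0.041, 0, -1], [-0.001, 0.06, 0.049, 0, -1], [-0.001, 0.06, 0.058, 0, -1], [-0.001, 0.06, 0.058, 0, -1]]
```

Emit:
{"name": "apply_moves", "arguments": {"commands": [[0,0.009,0,0,-1],[-0.001,0.017,0.001,0,-1],[-0.001,0.025,0.003,0,-1],[-0.001,0.033,0.007,0,-1],[-0.001,0.04,0.012,0,-1],[-0.001,0.046,0.018,0,-1],[-0.001,0.051,0.025,0,-1],[-0.001,0.055,0.033,0,-1],[-0.001,0.058,0.041,0,-1],[-0.001,0.06,0.049,0,-1],[-0.001,0.06,0.058,0,-1],[-0.001,0.06,0.058,0,-1]]}}

```text
time: 9.0
ee_pos: [0.5946, 0.1954, 0.1216]
tcp_rot: [-137.7, 89.9, -137.9]
wrist_force: [3.3, -2.1, -27.4]
opening: 0.0251
```

```bash
python3 -c "
from h import *
plan(-3.5,5,1)"
```

```text
t9.00 ang 84.9 r 0.0555 z 0.1216 F [  3.3  -2.1 -27.4] open 0.0251 q6 18
[[-0.0, -0.001, 0.003, 0, -1], [-0.0, -0.001, 0.007, 0, -1], [-0.0, -0.002, 0.01, 0, -1], [-0.0, -0.003, 0.013, 0, -1], [-0.0, -0.004, 0.016, 0, -1], [-0.0, -0.004, 0.016, 0, -1]]
```

Emit:
{"name": "apply_moves", "arguments": {"commands": [[0,-0.001,0.003,0,-1],[0,-0.001,0.007,0,-1],[0,-0.002,0.01,0,-1],[0,-0.003,0.013,0,-1],[0,-0.004,0.016,0,-1],[0,-0.004,0.016,0,-1]]}}

```text
time: 9.6
ee_pos: [0.611, 0.1914, 0.1216]
tcp_rot: [-132.8, 89.9, -132.9]
wrist_force: [-0.7, -0.8, -23.9]
opening: 0.0248
```

```bash
python3 -c "
from h import *
plan(-3.5,4,1)"
```

```text
t9.60 ang 67.4 r 0.0554 z 0.1216 F [ -0.7  -0.8 -23.9] open 0.0248 q6 18
[[-0.0, -0.002, 0.003, 0, -1], [-0.0, -0.003, 0.006, 0, -1], [-0.0, -0.005, 0.009, 0, -1], [-0.0, -0.007, 0.012, 0, -1], [-0.0, -0.007, 0.012, 0, -1]]
```

Emit:
{"name": "apply_moves", "arguments": {"commands": [[0,-0.002,0.003,0,-1],[0,-0.003,0.006,0,-1],[0,-0.005,0.009,0,-1],[0,-0.007,0.012,0,-1],[0,-0.007,0.012,0,-1]]}}

```text
time: 10.1
ee_pos: [0.6237, 0.184, 0.1216]
tcp_rot: [-99.6, 89.9, -99.8]
wrist_force: [0.4, 1.1, -23.8]
opening: 0.0253
```

```bash
python3 -c "
from h import *
plan(-3.5,4,1)"
```

```text
t10.10 ang 52.2 r 0.0555 z 0.1216 F [  0.4   1.1 -23.8] open 0.0253 q6 17
[[-0.0, -0.002, 0.002, 0, -1], [-0.0, -0.005, 0.005, 0, -1], [-0.0, -0.007, 0.007, 0, -1], [-0.0, -0.01, 0.009, 0, -1], [-0.0, -0.01, 0.009, 0, -1]]
```

Emit:
{"name": "apply_moves", "arguments": {"commands": [[0,-0.002,0.002,0,-1],[0,-0.005,0.005,0,-1],[0,-0.007,0.007,0,-1],[0,-0.01,0.009,0,-1],[0,-0.01,0.009,0,-1]]}}

```text
time: 10.6
ee_pos: [0.6336, 0.1738, 0.1217]
tcp_rot: [-30.0, 89.9, -30.2]
wrist_force: [3.4, 3.7, -24.9]
opening: 0.0251
```

```bash
python3 -c "
from h import *
plan(-3.5,4,1)"
```

```text
t10.60 ang 37.4 r 0.0553 z 0.1217 F [  3.4   3.7 -24.9] open 0.0251 q6 16
[[-0.0, -0.003, 0.002, 0, -1], [-0.0, -0.006, 0.004, 0, -1], [-0.0, -0.009, 0.005, 0, -1], [-0.0, -0.012, 0.007, 0, -1], [-0.0, -0.012, 0.007, 0, -1]]
```

Emit:
{"name": "apply_moves", "arguments": {"commands": [[0,-0.003,0.002,0,-1],[0,-0.006,0.004,0,-1],[0,-0.009,0.005,0,-1],[0,-0.012,0.007,0,-1],[0,-0.012,0.007,0,-1]]}}

```text
time: 11.1
ee_pos: [0.6409, 0.161, 0.1216]
tcp_rot: [-41.5, 89.9, -41.7]
wrist_force: [1.5, 2.2, -24.5]
opening: 0.0252
```

```bash
python3 -c "
from h import *
plan(-3.5,4,1)"
```

```text
t11.10 ang 22.1 r 0.0553 z 0.1216 F [  1.5   2.2 -24.5] open 0.0252 q6 14
[[-0.0, -0.003, 0.001, 0, -1], [-0.0, -0.006, 0.002, 0, -1], [-0.0, -0.01, 0.003, 0, -1], [-0.0, -0.013, 0.003, 0, -1], [-0.0, -0.013, 0.003, 0, -1]]
```

Emit:
{"name": "apply_moves", "arguments": {"commands": [[0,-0.003,0.001,0,-1],[0,-0.006,0.002,0,-1],[0,-0.01,0.003,0,-1],[0,-0.013,0.003,0,-1],[0,-0.013,0.003,0,-1]]}}

```text
time: 11.6
ee_pos: [0.6426, 0.1562, 0.1218]
tcp_rot: [91.5, 89.2, 91.6]
wrist_force: [-4.8, 43.5, -24.1]
opening: 0.0252
```

```bash
python3 -c "
from h import *
plan(-3.5,4,1)"
```

```text
t11.60 ang 16.8 r 0.0553 z 0.1218 F [ -4.8  43.5 -24.1] open 0.0252 q6 13
[[-0.0, -0.003, 0.001, 0, -1], [-0.0, -0.007, 0.001, 0, -1], [-0.0, -0.01, 0.002, 0, -1], [-0.0, -0.013, 0.002, 0, -1], [-0.0, -0.013, 0.002, 0, -1]]
```

The stop is reached: 43 N against the turn, and the motion stalls at about 17°. I'll relax the load there and read the angle.

Emit:
{"name": "apply_moves", "arguments": {"commands": [[0,0,0,0,-1],[0,0,0,0,-1],[0,0,0,0,-1]]}}

```text
time: 11.9
ee_pos: [0.6424, 0.1572, 0.1221]
tcp_rot: [91.3, 89.2, 91.5]
wrist_force: [-1.2, 11.3, -23.4]
opening: 0.025
```

```bash
python3 - <<'E'
from h import *
plan(12,12)
o,c=wrist();cv2.imwrite("pics/w5.png",c["frame"])
E
```

```text
t11.90 ang 17.9 r 0.0554 z 0.1221 F [ -1.2  11.3 -23.4] open 0.0250 q6 13
[[0.0, 0.01, -0.005, 0, -1], [0.0, 0.02, -0.012, 0, -1], [0.0, 0.027, -0.02, 0, -1], [0.001, 0.033, -0.03, 0, -1], [0.001, 0.037, -0.041, 0, -1], [0.001, 0.038, -0.052, 0, -1], [0.001, 0.037, -0.064, 0, -1], [0.001, 0.034, -0.075, 0, -1], [0.0, 0.028, -0.085, 0, -1], [0.0, 0.02, -0.093, 0, -1], [0.0, 0.011, -0.1, 0, -1], [0.0, 0.0, -0.105, 0, -1]]
```

View pics/w5.png

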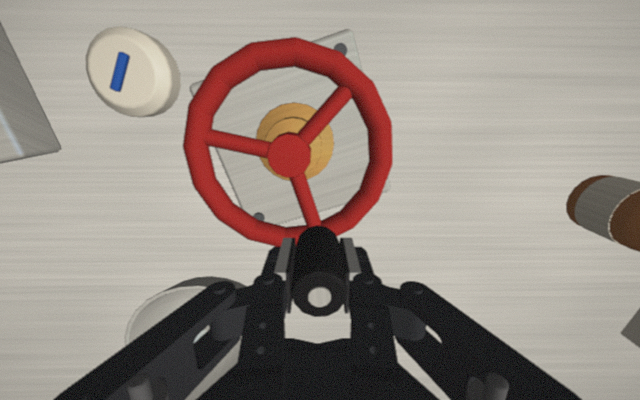

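The picture shows the handle between the pads at (320,270), with the wheel clear of everything. I'll back it off 720°, to end at about 18°.

Emit:
{"name": "apply_moves", "arguments": {"commands": [[0,0.01,-0.005,0,-1],[0,0.02,-0.012,0,-1],[0,0.027,-0.02,0,-1],[0.001,0.033,-0.03,0,-1],[0.001,0.037,-0.041,0,-1],[0.001,0.038,-0.052,0,-1],[0.001,0.037,-0.064,0,-1],[0.001,0.034,-0.075,0,-1],[0,0.028,-0.085,0,-1],[0,0.02,-0.093,0,-1],[0,0.011,-0.1,0,-1],[0,0,-0.105,0,-1]]}}

```text
time: 13.15
ee_pos: [0.5371, 0.1562, 0.1222]
tcp_rot: [88.5, 89.2, 88.7]
wrist_force: [6.6, 1.9, -27.2]
opening: 0.0256
```

```bash
python3 -c "
from h import *
plan(12,12)"
```

```text
t13.15 ang 163.0 r 0.0550 z 0.1222 F [  6.6   1.9 -27.2] open 0.0256 q6 16
[[0.0, -0.011, -0.002, 0, -1], [-0.0, -0.023, -0.002, 0, -1], [-0.0, -0.034, 0.0, 0, -1], [-0.0, -0.044, 0.005, 0, -1], [-0.001, -0.054, 0.012, 0, -1], [-0.001, -0.061, 0.021, 0, -1], [-0.001, -0.067, 0.031, 0, -1], [-0.001, -0.07, 0.042, 0, -1], [-0.001, -0.071, 0.053, 0, -1], [-0.001, -0.07, 0.065, 0, -1], [-0.001, -0.066, 0.076, 0, -1], [-0.001, -0.06, 0.085, 0, -1]]
```

Emit:
{"name": "apply_moves", "arguments": {"commands": [[0,-0.011,-0.002,0,-1],[0,-0.023,-0.002,0,-1],[0,-0.034,0,0,-1],[0,-0.044,0.005,0,-1],[-0.001,-0.054,0.012,0,-1],[-0.001,-0.061,0.021,0,-1],[-0.001,-0.067,0.031,0,-1],[-0.001,-0.07,0.042,0,-1],[-0.001,-0.071,0.053,0,-1],[-0.001,-0.07,0.065,0,-1],[-0.001,-0.066,0.076,0,-1],[-0.001,-0.06,0.085,0,-1]]}}

```text
time: 14.35
ee_pos: [0.6216, 0.0957, 0.1222]
tcp_rot: [98.4, 89.3, 98.5]
wrist_force: [-5.5, 1.4, -22.0]
opening: 0.025
```

```bash
python3 -c "
from h import *
plan(12,12)"
```

```text
t14.35 ang -54.4 r 0.0548 z 0.1222 F [ -5.5   1.4 -22. ] open 0.0250 q6 8
[[0.0, 0.007, 0.009, 0, -1], [0.0, 0.017, 0.016, 0, -1], [0.001, 0.027, 0.02, 0, -1], [0.001, 0.038, 0.023, 0, -1], [0.001, 0.05, 0.023, 0, -1], [0.001, 0.061, 0.021, 0, -1], [0.001, 0.072, 0.016, 0, -1], [0.001, 0.081, 0.009, 0, -1], [0.001, 0.089, 0.001, 0, -1], [0.001, 0.095, -0.009, 0, -1], [0.002, 0.098, -0.02, 0, -1], [0.002, 0.1, -0.031, 0, -1]]
```

Emit:
{"name": "apply_moves", "arguments": {"commands": [[0,0.007,0.009,0,-1],[0,0.017,0.016,0,-1],[0.001,0.027,0.02,0,-1],[0.001,0.038,0.023,0,-1],[0.001,0.05,0.023,0,-1],[0.001,0.061,0.021,0,-1],[0.001,0.072,0.016,0,-1],[0.001,0.081,0.009,0,-1],[0.001,0.089,0.001,0,-1],[0.001,0.095,-0.009,0,-1],[0.001,0.098,-0.02,0,-1],[0.001,0.1,-0.031,0,-1]]}}

```text
time: 15.55
ee_pos: [0.5893, 0.1958, 0.1223]
tcp_rot: [99.5, 89.3, 99.6]
wrist_force: [3.3, -6.7, -23.6]
opening: 0.0249
```

```bash
python3 -c "
from h import *
plan(12,12)"
```

```text
t15.55 ang 90.5 r 0.0556 z 0.1223 F [  3.3  -6.7 -23.6] open 0.0249 q6 18
[[0.0, -0.002, -0.011, 0, -1], [0.0, -0.005, -0.022, 0, -1], [0.0, -0.011, -0.032, 0, -1], [0.0, -0.019, -0.041, 0, -1], [0.0, -0.028, -0.047, 0, -1], [-0.0, -0.039, -0.052, 0, -1], [-0.0, -0.05, -0.054, 0, -1], [-0.0, -0.062, -0.054, 0, -1], [-0.001, -0.073, -0.052, 0, -1], [-0.001, -0.083, -0.047, 0, -1], [-0.001, -0.093, -0.04, 0, -1], [-0.001, -0.1, -0.032, 0, -1]]
```

Emit:
{"name": "apply_moves", "arguments": {"commands": [[0,-0.002,-0.011,0,-1],[0,-0.005,-0.022,0,-1],[0,-0.011,-0.032,0,-1],[0,-0.019,-0.041,0,-1],[0,-0.028,-0.047,0,-1],[0,-0.039,-0.052,0,-1],[0,-0.05,-0.054,0,-1],[0,-0.062,-0.054,0,-1],[-0.001,-0.073,-0.052,0,-1],[-0.001,-0.083,-0.047,0,-1],[-0.001,-0.093,-0.04,0,-1],[-0.001,-0.1,-0.032,0,-1]]}}

```text
time: 16.75
ee_pos: [0.5566, 0.0968, 0.1222]
tcp_rot: [98.8, 89.1, 99.0]
wrist_force: [1.3, 7.8, -24.3]
opening: 0.0256
```

```bash
python3 -c "
from h import *
plan((360+18.2-(ang()[0]%360))/11,11,1)"
```

```text
t16.75 ang -127.3 r 0.0546 z 0.1222 F [  1.3   7.8 -24.3] open 0.0256 q6 9
[[0.0, -0.007, 0.011, 0, -1], [-0.0, -0.011, 0.023, 0, -1], [-0.0, -0.012, 0.035, 0, -1], [-0.0, -0.01, 0.048, 0, -1], [-0.0, -0.005, 0.06, 0, -1], [0.0, 0.002, 0.07, 0, -1], [0.0, 0.012, 0.078, 0, -1], [0.0, 0.023, 0.084, 0, -1], [0.001, 0.035, 0.088, 0, -1], [0.001, 0.048, 0.088, 0, -1], [0.001, 0.06, 0.086, 0, -1], [0.001, 0.06, 0.086, 0, -1]]
```

Emit:
{"name": "apply_moves", "arguments": {"commands": [[0,-0.007,0.011,0,-1],[0,-0.011,0.023,0,-1],[0,-0.012,0.035,0,-1],[0,-0.01,0.048,0,-1],[0,-0.005,0.06,0,-1],[0,0.002,0.07,0,-1],[0,0.012,0.078,0,-1],[0,0.023,0.084,0,-1],[0.001,0.035,0.088,0,-1],[0.001,0.048,0.088,0,-1],[0.001,0.06,0.086,0,-1],[0.001,0.06,0.086,0,-1]]}}

```text
time: 17.95
ee_pos: [0.6417, 0.1591, 0.1222]
tcp_rot: [98.2, 89.0, 98.5]
wrist_force: [1.3, 3.9, -20.7]
opening: 0.0251
```

Emit:
{"name": "apply_moves", "arguments": {"commands": [[0,0,0,0,-1],[0,0,0,0,-1],[0,0,0,0,-1],[0,0,0,0,-1],[0,0,0,0,-1],[0,0,0,0,-1]]}}

```text
time: 18.55
ee_pos: [0.6417, 0.1592, 0.1222]
tcp_rot: [98.2, 89.0, 98.5]
wrist_force: [1.5, 4.0, -20.4]
opening: 0.0251
```

```bash
python3 - <<'E'
from h import *
plan(1,1)
print(bot.get_obs()["qd"].round(2))
o,c=wrist();cv2.imwrite("pics/w6.png",c["frame"])
a=cv2.imread("pics/top0.png")[110:290,180:430];b=cams.camera("top")["frame"][110:290,180:430]
cv2.imwrite("pics/t2.png",cv2.resize(np.vstack([a,b]),None,fx=1.6,fy=1.6)); cv2.imwrite("pics/f.png",np.hstack([cv2.resize(c["frame"],(400,250)),cv2.resize(b,(347,250))]))
# handle vs w5: same pose -> compare wheel spokes
w5=cv2.imread("pics/w5.png");print("mean diff wheel area",cv2.absdiff(w5,c["frame"])[30:240,180:400].mean())
E
```

```text
t18.55 ang 20.1 r 0.0553 z 0.1222 F [  1.5   4.  -20.4] open 0.0251 q6 13
[[0.0, 0.001, -0.001, 0, -1]]
[ 0.05  0.06  0.04  0.05 -0.12  0.01]
mean diff wheel area 13.132272727272728
```

View pics/f.png

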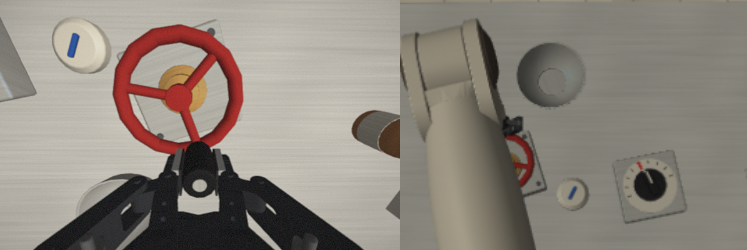

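```bash
python3 -c "
from workcell import bot
print(bot.job_done(),bot.get_obs()['time'])"
```

```text
the job is handed in; nothing more can be done
the job is handed in; nothing more can be done
```

The station is set and handed in at about 18.6 s of the 72 s limit; no verdict was reported.

- **Knob:** I turned it about 60° counter-clockwise. The close-up shows the pointer in line with the red mark, about 1–2 mm off against the 7.5 mm allowed. The final top view shows it unchanged.
- **Wheel to the stop:** I turned it clockwise by its handle about 168°. It then stalled at about 18° with 43 N against it, which I took as the closed stop.
- **Wheel backed off:** I then turned it counter-clockwise by a measured 722°. That is about 2° past two full turns, with ±12.6° allowed.
- **End state:** The arm was still, and the wrist picture shows the handle between the pads (opening 25 mm, grip set to 30 N). The bowl and timer look unmoved in the last pictures. The jar and scraper I only saw partly, and the arm never went near them.

One reading I left alone: a steady 20–27 N downward on the wrist while gripping the handle, probably from the pads swinging forward as they closed. It is well under the 120 N limit.

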